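# Strip the press mould after the run

## Task

Strip the glass-press mould that stands assembled on its round iron plate, from the top down: hang the plunger nose down in the tube stand, put the ring flange down over the post until it rests on the wooden foot, stand the mould body upright and wholly on the firebrick, and last set the bottom plate on its foot in the shallow pan. Set every part all the way down before letting go, drop nothing, and leave the green glass dish undisturbed.

Things in the scene. Friction and masses are not known exactly. Their poses are not given: they have to be found in the camera images.
- plunger: Polished steel plunger, 115 mm long, 0.28-0.44 kg, topmost. Origin on its axis at the lower tip, z up. Tapered nose to 62 mm (16 mm across at the tip, 26 mm above), collar 46 mm across at 62-70 mm, plain shank 22 mm across at 70-115 mm: grip there. At the start the collar lies on the ring and the nose hangs inside ring and mould body, 4 mm clear all round: lift it straight up over 62 mm.
- ring: Steel mould ring under the plunger, 34 mm high, hole 34 mm across right through, 0.18-0.28 kg. Origin on its axis at its underside, z up. Flange 56 mm across at 0-8 mm, neck 44 mm across at 8-34 mm: grip the neck. It lies loose on the flat top of the mould body.
- mould_body: Cast-iron mould body under the ring: thick tube 60 mm across, 56 mm high, hole 34 mm across right through, 0.56-0.88 kg. Origin on its axis at its underside, z up. Two round lugs 14 mm thick stick out along its +y and -y to 45 mm from the axis, 30 mm above the underside: grip it across its x. It stands loose on the bottom plate, round that plate's 5 mm boss.
- bottom_plate: Cast-iron bottom plate, lowest: a square 64 x 64 mm, 14 mm thick, on a round foot 40 mm across and 12 mm high, with a boss 28 mm across and 5 mm high on top (31 mm in all), 0.36-0.56 kg. Origin at the centre of the foot's underside, z up, sides along x and y. The square lies 12-26 mm above the origin: grip it across two opposite sides. It stands loose on the iron plate.
- stand: Fixed round iron plate, 120 mm across and 22 mm thick, on which the mould stands at the start. Origin at the centre of its underside, on the bench.
- plunger_stand: Fixed tube stand for the plunger: a round iron foot 96 mm across and 10 mm thick with an upright steel tube on it, open at the top, outside 48 mm, bore 36 mm across, rim 80 mm above the bench. Origin at the centre of the foot's underside, on the bench; the tube is on its z axis. The seated plunger's nose tip is 18 mm above this origin.
- ring_post: Fixed ring post: a round wooden foot 90 mm across and 12 mm thick with an upright steel pin 16 mm across that ends 62 mm above the bench, tip chamfered. Origin at the centre of the foot's underside, on the bench; the pin is on its z axis.
- brick: Fixed pale firebrick tile, 100 by 100 mm and 25 mm high, plain flat top. Origin at the centre of its underside, on the bench; sides along its x and y.
- pan: Fixed shallow bright steel pan, 150 mm along its x and 130 mm along its y outside, walls 4 mm thick and 16 mm high from the bench, floor 4 mm thick. Origin at the centre of its underside, on the bench.
- dish: Finished green glass dish standing on the far side of the bench: round, 82 mm across at the rim, 40 mm high, 0.22 kg. A bystander: leave it as it is. Origin at the centre of its underside.
There are look-alikes about, which are no part of the job. What is shaped like the bottom_plate but red is not meant. What is shaped like the mould_body but pink is not meant.

How it is judged:
On the way, in this order (a step that is already met when the one before it is completed fails the run):
1. the plunger hangs nose down in the tube stand with its collar on the rim, released (horizontal distance between plunger and plunger_stand below 0.009 m and z of plunger in the frame of plunger_stand between 0.013 and 0.024 m and contact force between the fingers and plunger below 0.2 N and linear speed of plunger below 0.03 m/s and angle between plunger's own z axis and vertical below 0.1 rad), for 0.2 s.
2. the ring lies flat round the post on its wooden foot, released (horizontal distance between ring and ring_post below 0.013 m and z of ring in the frame of ring_post between 0.007 and 0.018 m and contact force between the fingers and ring below 0.2 N and linear speed of ring below 0.03 m/s and angle between ring's own z axis and vertical below 0.1 rad), for 0.2 s.
3. the mould body stands upright and wholly on the firebrick, released (x of mould_body in the frame of brick between -0.022 and 0.022 m and y of mould_body in the frame of brick between -0.022 and 0.022 m and z of mould_body in the frame of brick between 0.02 and 0.031 m and contact force between the fingers and mould_body below 0.2 N and linear speed of mould_body below 0.03 m/s and angle between mould_body's own z axis and vertical below 0.1 rad), for 0.2 s.
4. the bottom plate stands on its foot in the pan, released (x of bottom_plate in the frame of pan between -0.055 and 0.055 m and y of bottom_plate in the frame of pan between -0.045 and 0.045 m and z of bottom_plate in the frame of pan between -0.001 and 0.01 m and contact force between the fingers and bottom_plate below 0.2 N and linear speed of bottom_plate below 0.03 m/s and angle between bottom_plate's own z axis and vertical below 0.1 rad), for 0.2 s.
At the end, for the whole second after the job is handed in: All released, at rest, upright within 0.1 rad: plunger seated in the tube stand (axis within 9 mm), ring down on the foot round the post (within 13 mm), mould body on the firebrick (within 22 mm of its middle along each side), bottom plate on the pan's floor; heights within about 6 mm (all of step 1 and all of step 2 and all of step 3 and all of step 4); the robot touches nothing.
It fails at once if a part is dropped or thrown (moves faster than 0.75 m/s while not held, a fall of about 30 mm) ((linear speed of plunger above 0.75 m/s and contact force between the fingers and plunger below 0.2 N) or (linear speed of ring above 0.75 m/s and contact force between the fingers and ring below 0.2 N) or (linear speed of mould_body above 0.75 m/s and contact force between the fingers and mould_body below 0.2 N) or (linear speed of bottom_plate above 0.75 m/s and contact force between the fingers and bottom_plate below 0.2 N)).
It fails at once if the glass dish is pushed more than 20 mm or tipped (distance of dish from where it was at the start of the episode above 0.02 m or angle between dish's own z axis and vertical above 0.3 rad).
It also fails if it takes over 112 s, if anything falls off the work surface, if the arm or the gripper's body presses on something with over 40 N, if the wrist force passes 120 N, or if a joint passes its speed limit or range.

## Robot

A 6-joint arm with a two-finger parallel gripper is mounted at the origin on the work surface. World frame = base frame: x ahead of the robot, y to its left, z up, the work surface at z = 0. Lengths are in m, angles in rad, forces in N, time in s.
With the tool pointing down it reaches from about 0.35 to 0.925 m from the base axis. Payload 6.4 kg.
Tool frame: the origin (TCP) lies midway between the tips of the shut fingers; the grasp point (between the pads) lies 19 mm behind it; z points along the fingers, y is the line along which they close (so a half turn about z gives the same grasp; the last joint's range is limited). The gripper opens to 94 mm and grips with 3 to 60 N. Pads are 16 mm wide; open, the fingers measure 119 mm over their backs; the gripper's body (75 mm by 177 mm) begins 78 mm behind the grasp point.
Start: joints at [1.03, 0.245, 1.558, -0, 1.339, -0.174], TCP at [0.233, 0.607, 0.205] pointing down, gripper open.
Joint ranges: [-3.13, 3.13], [-1.02, 2.26], [0.13, 2.54], [-0.95, 4.09], [0.21, 2.88], [-2.74, 2.74]. Speed limits (rad/s): [2.57, 2.57, 3.14, 3.14, 3.14, 3.14].

## Interface

Orientations are given as a unit quaternion [x, y, z, w].
In Python, from workcell import * gives the robot as it stands. The module is installed in compiled form; this text tells all that it offers.
- The arm moves only by the tool drive_tool, never from a script. Its argument "plan" is a list of rows, each a list of 5 numbers: the closure, from -1 (fully open) to 1 (shut), then the shift along the tool's x, y, z in m, then the turn about the tool's z in rad. A call has 1 to 12 rows; each row shifts and turns the commanded pose from where the row before left it, along the tool's axes as they then stand; what a row does not reach is not made up. A row lasts 1/12 s, in which the tool goes at most 41.7 mm and 7.16 degrees, less where a joint would pass 70% of its speed; a pose out of reach is approached as far as the arm can. A call with a gripper value outside its range is refused whole. The fingers move at their own pace and stop on an object; "force" is the grip in N (left out, the last holds). Time passes only in rows, so rows that do not move let the fingers close. It gives the time, the measured TCP pose, the force, the opening and the grip force at its end, in the units of the state.
- get_obs(): the state, without advancing time (a new reading comes with each control period).
- snapshot(name): name is "side" or "top"; returns a dict with "color" (420x560x3 uint8, red, green, blue), "fx", "fy", "cx", "cy" (pixels), "eye" and "attitude" of the camera in the world. Camera axes: x right, y down, z forward; pixel columns grow to the right and rows downward; lengths in m; the calibration is good to about 2 mm. A picture is of the moment at which its call begins. There is no depth.
- close_job(): hands the job in; it is judged then, once.
Trained networks look in a picture, given as the dict that the camera call returned (one of the last four; its "shot" number tells which), for a name from the list of things; names that differ only in an ending like _2 or _b are one class to them, and where a whole thing is asked for, a point or a joint stands for the part that bears it (a point fixed in the world has none). Each returns a list of dicts, best first, with "confidence" (0 to 1); they miss things now and then, are a little off and sometimes report something else, mostly with a low value. They report only what shows in the picture. A call takes as long as a camera call. They do not tell look-alikes from the thing itself.
- look_for(picture, query): "box" ([left, top, width, height] as shares, 0 to 1, of the picture: columns of its width, rows of its height, round what is visible of it).
- regions_of(picture, query): "region" (420x560 bool, what is visible of it) and "box" ([left, top, width, height] as shares, 0 to 1, of the picture: columns of its width, rows of its height, round what is visible of it).
- pinpoint(picture, query): "xy" ([column, row] as shares, 0 to 1, of the picture: columns of its width, rows of its height: a listed point, or the origin of a listed thing).
The state is a dict: "time_s": time; "joint_pos": joint angles; "dq": joint speeds; "tau": joint torques, N m; "eef_pos": TCP position; "eef_rot": TCP orientation; "wrist_force": force on the tool from outside, world axes, zero at the start; "moment": the same for the moment, N m; "gripper_width": finger opening in m; "finger_force": force on a finger pad.
Only numpy, scipy, OpenCV 4.12 (cv2) and the standard library are available. Lean on these libraries where they do the work, as an engineer would, in place of code of your own. Each camera call takes 0.05 s, during which the arm holds its last target. There are 200 camera calls.

## Working session

There is one attempt and no reset: what is moved stays moved. The work goes in short steps, Python scripts to look and compute and a tool call to move; the robot and the scene stay as the last step left them, time stands still between calls to the robot, and variables do not carry over. Pictures are saved under pics/ and viewed, at most 14 in all, crops included, and the job is handed in when it is done.

Besides the shell and the picture viewer there is one more tool, called after "Emit:" in YAML: its name, and indented under it one key for each argument. drive_tool: Moves the arm, as the interface text tells. Its arguments: {"type":"object","properties":{"plan":{"type":"array"},"force":{"type":"number"}},"required":["plan"]}

```bash
mkdir -p pics; cat > h.py <<'E'
from workcell import *
import numpy as np, cv2
from scipy.spatial.transform import Rotation as R
def rot(p):
    a=np.array(p["attitude"],float)
    return a if a.shape==(3,3) else R.from_quat(a).as_matrix()
def ray(p,u,v):
    d=rot(p)@np.array([(u-p["cx"])/p["fx"],(v-p["cy"])/p["fy"],1.])
    return np.array(p["eye"]),d
def atz(p,u,v,z):
    e,d=ray(p,u,v); return e+d*(z-e[2])/d[2]
def proj(p,X):
    c=rot(p).T@(np.array(X)-np.array(p["eye"])); return np.array([p["fx"]*c[0]/c[2]+p["cx"],p["fy"]*c[1]/c[2]+p["cy"]])
def save(p,n,box=None,s=1):
    im=p["color"][:,:,::-1]
    if box: im=im[box[1]:box[3],box[0]:box[2]]
    cv2.imwrite("pics/"+n,cv2.resize(im,None,fx=s,fy=s,interpolation=cv2.INTER_CUBIC))
E
python3 - <<'E'
from h import *
o=get_obs(); print({k:np.round(o[k],3) for k in("time_s","eef_pos","eef_rot","joint_pos","gripper_width","wrist_force")})
Z=dict(plunger=0,ring=0,mould_body=0,bottom_plate=0,stand=0,plunger_stand=0,ring_post=0,brick=0,pan=0,dish=0)
for n in("top","side"):
    p=snapshot(n); save(p,n+"0.png"); print(n,p["fx"],p["cx"],p["cy"],np.round(p["eye"],3),np.round(rot(p),3).tolist())
    for q in Z:
        for r in pinpoint(p,q)[:3]:
            u,v=r["xy"][0]*560,r["xy"][1]*420
            print(q,round(r["confidence"],2),round(u),round(v),np.round(atz(p,u,v,0)[:2],3))
E
```

```text
{'time_s': np.float64(0.0), 'eef_pos': array([0.233, 0.606, 0.204]), 'eef_rot': array([ 0.182,  0.983, -0.001, -0.   ]), 'joint_pos': array([ 1.03 ,  0.246,  1.559, -0.   ,  1.339, -0.174]), 'gripper_width': np.float64(0.094), 'wrist_force': array([ 0.356, -0.351,  0.442])}
top 466.6217888540521 273.73699283040696 213.90057413681646 [ 0.398 -0.006  1.122] [[0.013, -0.988, 0.153], [-1.0, -0.012, 0.008], [-0.006, -0.153, -0.988]]
plunger 0.7 363 202 [ 0.604 -0.215]
ring 0.56 363 199 [ 0.612 -0.215]
mould_body 0.59 360 199 [ 0.61  -0.207]
mould_body 0.57 346 302 [ 0.362 -0.171]
mould_body 0.23 361 199 [ 0.611 -0.21 ]
bottom_plate 0.71 372 142 [ 0.755 -0.24 ]
bottom_plate 0.5 357 206 [ 0.593 -0.2  ]
stand 0.93 354 202 [ 0.602 -0.193]
plunger_stand 0.68 283 249 [ 0.487 -0.021]
ring_post 0.85 406 289 [ 0.396 -0.314]
brick 0.61 194 194 [0.619 0.2  ]
brick 0.17 359 203 [ 0.601 -0.204]
pan 0.68 158 289 [0.388 0.275]
dish 0.7 278 163 [ 0.699 -0.006]
side 402.6928265479559 277.0639478909107 213.07692729312515 [ 0.125 -0.444  0.81 ] [[0.697, -0.546, 0.465], [-0.717, -0.515, 0.469], [-0.017, -0.661, -0.751]]
plunger 0.56 350 260 [ 0.639 -0.172]
plunger 0.21 328 372 [ 0.396 -0.305]
ring 0.74 349 253 [ 0.655 -0.158]
mould_body 0.79 272 344 [ 0.359 -0.182]
mould_body 0.72 351 268 [ 0.622 -0.188]
mould_body 0.3 313 212 [ 0.697 -0.004]
bottom_plate 0.64 403 252 [ 0.749 -0.251]
bottom_plate 0.51 345 268 [ 0.613 -0.178]
stand 0.76 347 274 [ 0.603 -0.19 ]
stand 0.49 309 209 [0.697 0.009]
plunger_stand 0.83 259 265 [ 0.478 -0.022]
brick 0.61 241 189 [0.622 0.2  ]
pan 0.63 160 222 [0.393 0.267]
dish 0.89 311 209 [0.701 0.008]
```

View pics/top0.png

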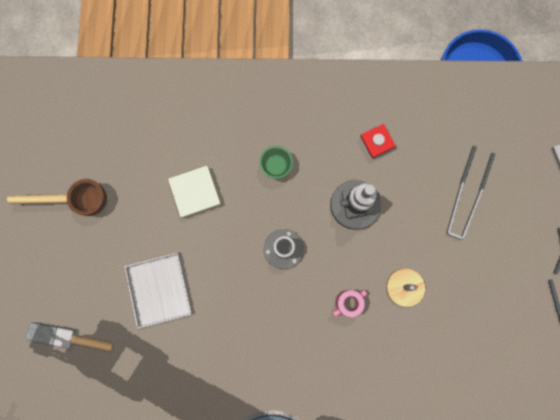

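View pics/side0.png

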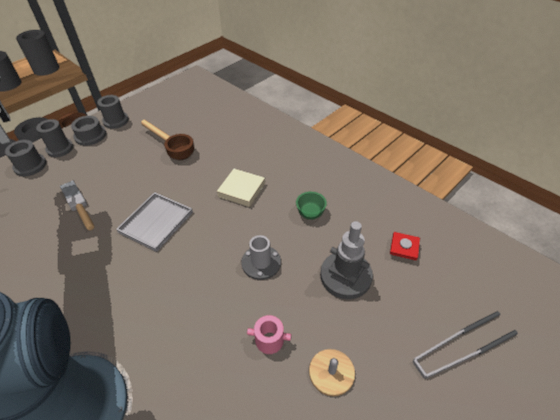

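Top picture: the mould stack stands at about (360,203) on its plate. The look-alikes are the pink body at (351,303) and the red plate at (378,141). The tube stand is at (284,248), the post at (406,288), the brick at (194,191), the pan at (158,290) and the dish at (277,163). I choose the grey stack and check it in one close crop, refining with regions.

```bash
python3 - <<'E'
from h import *
P={n:snapshot(n) for n in("top","side")}
t,s=P["top"]["color"],P["side"]["color"]
a=cv2.resize(t[160:240,315:415],(400,320),interpolation=cv2.INTER_CUBIC)
b=cv2.resize(s[210:300,300:400],(400,360),interpolation=cv2.INTER_CUBIC)[:320]
c=cv2.resize(t[215:275,250:320],(400,280),interpolation=cv2.INTER_CUBIC) [:280]
d=cv2.resize(t[260:316,366:446],(400,280),interpolation=cv2.INTER_CUBIC)
cv2.imwrite("pics/crop1.png",np.vstack([np.hstack([a,b]),np.hstack([c,d])])[:,:,::-1])
for n,p in P.items():
  for q,z in(("plunger",.191),("ring",.138),("mould_body",.104),("bottom_plate",.048),("stand",.022),("plunger_stand",0),("ring_post",.012),("brick",.025),("pan",.016),("dish",.04)):
    for r in regions_of(p,q)[:2]:
      m=r["region"].astype(np.uint8); ys,xs=np.nonzero(m)
      c=max(cv2.findContours(m,0,2)[0],key=cv2.contourArea)
      rr=cv2.minAreaRect(c); W=np.array([atz(p,u,v,z)[:2] for u,v in c[:,0]],np.float32)
      w=cv2.minAreaRect(W*1000)
      print(n,q,round(r["confidence"],2),m.sum(),"px",np.round([xs.mean(),ys.mean()],0),"world rect",np.round(w[0],1),np.round(w[1],1),round(w[2],1),"ctr",np.round(atz(p,xs.mean(),ys.mean(),z)[:2]*1000))
E
```

```text
top plunger 0.7 360 px [365. 193.] world rect [ 586.  -184.5] [40.  44.2] 45.3 ctr [ 586. -184.]
top plunger 0.35 170 px [358. 201.] world rect [ 570.7 -171.3] [50.4 27.3] 49.7 ctr [ 569. -170.]
top ring 0.69 186 px [359. 201.] world rect [ 580.2 -181.1] [53.6 28.9] 53.7 ctr [ 579. -180.]
top mould_body 0.65 585 px [350. 303.] world rect [ 364.6 -163. ] [63.1 55.6] 84.8 ctr [ 365. -163.]
top bottom_plate 0.56 747 px [377. 140.] world rect [ 745.4 -241.9] [67.1 67.5] 27.6 ctr [ 745. -242.]
top bottom_plate 0.53 170 px [355. 208.] world rect [ 569.8 -216.5] [14.8 29.1] 40.2 ctr [ 579. -188.]
top stand 0.58 1018 px [351. 208.] world rect [ 592.3 -188.4] [118.6 114.4] 40.5 ctr [ 585. -182.]
top plunger_stand 0.76 1202 px [283. 249.] world rect [487.6 -20.7] [90.1 90.3] 45.9 ctr [487. -21.]
top ring_post 0.61 1080 px [405. 286.] world rect [ 401.  -307.5] [81.1 84.8] 0.7 ctr [ 401. -308.]
top brick 0.93 1822 px [194. 191.] world rect [620.6 193.8] [106.2 103.6] 20.6 ctr [620. 194.]
top pan 0.87 3667 px [158. 290.] world rect [387.  272.1] [150.7 135.6] 14.7 ctr [386. 272.]
top dish 0.74 9
[... 865 characters left out ...]
6. -202.]
side stand 0.97 1049 px [344. 282.] world rect [ 575.9 -199.3] [101.  116.8] 17.2 ctr [ 568. -206.]
side plunger_stand 0.91 1244 px [260. 259.] world rect [497.8  -7. ] [128.   90.2] 44.0 ctr [492. -13.]
side ring_post 0.87 1696 px [332. 372.] world rect [ 397.5 -310.5] [88.2 89.5] 68.4 ctr [ 396. -312.]
side ring_post 0.42 1134 px [345. 282.] world rect [ 582.2 -197.6] [104.7 120.5] 18.9 ctr [ 576. -205.]
side brick 0.81 1187 px [241. 187.] world rect [614.  185.4] [118.3 112.4] 20.1 ctr [612. 184.]
side pan 0.79 2479 px [155. 222.] world rect [382.1 266.2] [159.2 142.6] 16.3 ctr [379. 262.]
side dish 0.58 645 px [311. 205.] world rect [681.6  -5.5] [89.5 79.8] 6.6 ctr [683.  -8.]
```

View pics/crop1.png

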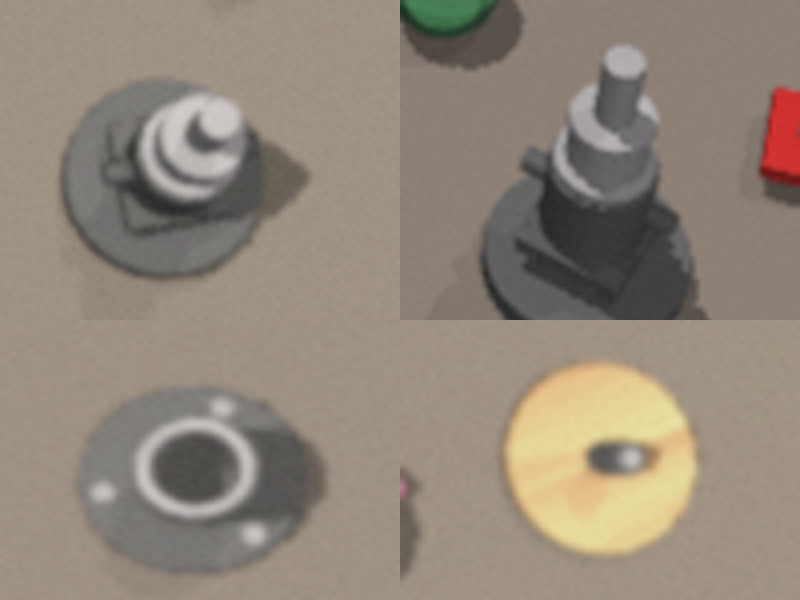

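The crop shows the grey steel plunger and ring on the dark body and plate, with shank top near (369.7,189.3). The tube rim is at (284.5,246.5), the pin tip at (412,287.6) and the lug tips in the side view at (331.8,250) and (368,265.5). So it is the right stack.

```bash
python3 - <<'E'
from h import *
t,s=snapshot("top"),snapshot("side")
for n,p,u,v,z in(("shank",t,369.7,189.2,.191),("shank",s,356.2,225,.191),("rim",t,284.5,246.4,.08),("tfoot",t,284.1,249.3,.008),("pin",t,412,287.6,.062),("wood",t,406,287.4,.012),("lugA",s,332.5,250.5,.078),("lugB",s,367.5,265,.078),("lugA top",t,342,202.5,.078),("pl edge1",t,348.7,218,.048),("pl edge2",t,374,213.5,.048)):
    print(n,np.round(atz(p,u,v,z)*1000,1))
for n,p in(("t",t),("s",s)):
    for nm,X in(("axis",(.594,-.193)),):
        for z in(.191,.146,.138,.104,.022): print(n,z,np.round(proj(p,(*X,z)),1))
# fine: brightness ellipse of shank top and rim
o=get_obs(); T=R.from_quat(o["eef_rot"]).as_matrix(); print(np.round(T,3).tolist())
for nm,X in(("stack",(.594,-.193)),("tube",(.487,-.021)),("post",(.401,-.309))): print(nm,np.round(T.T@(np.array([*X,.25])-o["eef_pos"]),3))
for q,w in((t,"top"),(s,"side")): save(q,w+"_c.png")
E
```

```text
shank [ 594.9 -193.2  191. ]
shank [ 594.1 -193.3  191. ]
rim [485.7 -23.   80. ]
tfoot [484.9 -23.2   8. ]
pin [ 398.4 -309.6   62. ]
wood [ 398.8 -309.9   12. ]
lugA [ 584.  -153.8   78. ]
lugB [ 605.8 -233.    78. ]
lugA top [ 587.3 -152.6   78. ]
pl edge1 [ 556.3 -172.    48. ]
pl edge2 [ 567.6 -230.9   48. ]
t 0.191 [369.6 189.6]
t 0.146 [365.4 194. ]
t 0.138 [364.7 194.7]
t 0.104 [361.9 197.7]
t 0.022 [355.7 204.1]
s 0.191 [356.1 224.9]
s 0.146 [353.2 238.8]
s 0.138 [352.7 241.2]
s 0.104 [350.8 250.8]
s 0.022 [346.5 271.8]
[[-0.933, 0.359, 0.0], [0.359, 0.933, 0.0], [-0.0, 0.0, -1.0]]
stack [-0.624 -0.617 -0.045]
tube [-0.462 -0.495 -0.045]
post [-0.485 -0.795 -0.045]
```

Emit:
drive_tool:
  plan:
    - [-1, 0, 0, -0.01, 0.118]
    - [-1, 0, 0, -0.01, 0.118]
    - [-1, 0, 0, -0.01, 0.118]
    - [-1, 0, 0, -0.01, 0.118]
    - [-1, 0, 0, -0.01, 0.118]
    - [-1, 0, 0, -0.01, 0.118]
    - [-1, 0, 0, -0.01, 0.118]
    - [-1, 0, 0, -0.01, 0.118]
  force: 30

```text
time_s: 2.97
eef_pos: [0.2331, 0.6067, 0.2859]
eef_rot: [0.612, 0.791, -0.0, -0.0]
wrist_force: [-0.7, 0.4, -0.5]
gripper_width: 0.0941
finger_force: 0.0
```

Emit:
drive_tool:
  plan:
    - [-1, -0.036, 0.006, 0, 0]
    - [-1, -0.036, 0.006, 0, 0]
    - [-1, -0.036, 0.006, 0, 0]
    - [-1, -0.036, 0.006, 0, 0]
    - [-1, -0.036, 0.006, 0, 0]
    - [-1, -0.036, 0.006, 0, 0]
    - [-1, -0.036, 0.006, 0, 0]
    - [-1, -0.036, 0.006, 0, 0]
    - [-1, -0.036, 0.006, 0, 0]
    - [-1, -0.036, 0.006, 0, 0]
    - [-1, -0.036, 0.006, 0, 0]
    - [-1, -0.036, 0.006, 0, 0]

```text
time_s: 3.97
eef_pos: [0.4141, 0.2061, 0.2858]
eef_rot: [0.609, 0.793, 0.0, 0.0]
wrist_force: [0.2, -0.1, 0.1]
gripper_width: 0.0941
finger_force: 0.0
```

Emit:
drive_tool:
  plan:
    - [-1, -0.036, 0.006, 0, 0]
    - [-1, -0.036, 0.006, 0, 0]
    - [-1, -0.036, 0.006, 0, 0]
    - [-1, -0.036, 0.006, 0, 0]
    - [-1, -0.036, 0.006, 0, 0]
    - [-1, -0.036, 0.006, 0, 0]
    - [-1, -0.036, 0.006, 0, 0]
    - [-1, -0.036, 0.006, 0, 0]
    - [-1, -0.036, 0.006, 0, 0]
    - [-1, -0.036, 0.006, 0, 0]
    - [-1, -0.036, 0.006, 0, 0]
    - [-1, -0.036, 0.006, 0, 0]

```text
time_s: 4.97
eef_pos: [0.5948, -0.193, 0.2855]
eef_rot: [0.61, 0.793, 0.0, 0.0]
wrist_force: [-0.3, 0.1, 1.0]
gripper_width: 0.0942
finger_force: 0.0
```

Emit:
drive_tool:
  plan:
    - [-1, 0, 0, 0.035, 0]
    - [-1, 0, 0, 0.035, 0]
    - [-1, 0, 0, 0.035, 0]
    - [-1, 0, 0, 0.0175, 0]
    - [-1, 0, 0, 0.01, 0]
    - [-1, 0, 0, 0, 0]

```text
time_s: 5.47
eef_pos: [0.593, -0.1905, 0.1503]
eef_rot: [0.61, 0.793, -0.0, -0.002]
wrist_force: [-0.0, -0.3, -0.1]
gripper_width: 0.0939
finger_force: 0.0
```

Emit:
drive_tool:
  plan:
    - [1, 0, 0, 0, 0]
    - [1, 0, 0, 0, 0]
    - [1, 0, 0, 0, 0]
    - [1, 0, 0, 0, 0]
    - [1, 0, 0, 0, 0]
    - [1, 0, 0, 0, 0]
    - [1, 0, 0, 0, 0]
    - [1, 0, 0, 0, 0]
    - [1, 0, 0, 0, 0]
    - [1, 0, 0, 0, 0]

```text
time_s: 6.3
eef_pos: [0.5943, -0.1912, 0.1529]
eef_rot: [0.609, 0.793, -0.0, -0.0]
wrist_force: [-0.0, 0.0, -0.8]
gripper_width: 0.0304
finger_force: 0.0
```

Emit:
drive_tool:
  plan:
    - [1, 0, 0, 0, 0]
    - [1, 0, 0, 0, 0]
    - [1, 0, 0, 0, 0]
    - [1, 0, 0, 0, 0]
    - [1, 0, 0, 0, 0]

```text
time_s: 6.72
eef_pos: [0.5942, -0.1912, 0.1529]
eef_rot: [0.609, 0.793, -0.0, -0.0]
wrist_force: [-1.7, -0.2, 0.4]
gripper_width: 0.0217
finger_force: 30.0
```

Emit:
drive_tool:
  plan:
    - [1, 0, 0, -0.01, 0]
    - [1, 0, 0, -0.015, 0]
    - [1, 0, 0, -0.02, 0]
    - [1, 0, 0, -0.025, 0]
    - [1, 0, 0, -0.025, 0]
    - [1, 0, 0, -0.02, 0]
    - [1, 0, 0, 0, 0]
    - [1, 0, 0, 0, 0]

```text
time_s: 7.38
eef_pos: [0.5948, -0.1912, 0.2689]
eef_rot: [0.609, 0.793, 0.0, 0.001]
wrist_force: [0.4, -0.1, -2.7]
gripper_width: 0.0215
finger_force: 30.0
```

Emit:
drive_tool:
  plan:
    - [1, 0.032, -0.0103, 0, 0]
    - [1, 0.032, -0.0103, 0, 0]
    - [1, 0.032, -0.0103, 0, 0]
    - [1, 0.032, -0.0103, 0, 0]
    - [1, 0.032, -0.0103, 0, 0]
    - [1, 0.032, -0.0103, 0, 0]
    - [1, 0, 0, 0.025, 0]
    - [1, 0, 0, 0.025, 0]
    - [1, 0, 0, 0.02, 0]
    - [1, 0, 0, 0, 0]
    - [1, 0, 0, 0, 0]

```text
time_s: 8.3
eef_pos: [0.4836, -0.021, 0.1955]
eef_rot: [0.609, 0.793, -0.001, -0.003]
wrist_force: [-0.0, 0.5, -2.9]
gripper_width: 0.0212
finger_force: 30.0
```

```bash
python3 - <<'E'
from h import *
o=get_obs(); print(np.round(o["eef_pos"],4),np.round(o["wrist_force"],2),o["finger_force"])
t,s=snapshot("top"),snapshot("side")
save(s,"s1.png",(190,140,390,290),4)
for z in(.07,): print(np.round([proj(s,(.485,-.022,h)) for h in(.08,.12)],1))
e=o["eef_pos"]; print("tcp proj",np.round(proj(s,e),1),"tip pred",np.round(proj(s,(e[0],e[1],e[2]-.077)),1))
E
```

```text
[ 0.4836 -0.021   0.1955] [-0.    0.52 -2.88] 29.99406784772873
[[259.5 243.2]
 [258.6 232.2]]
tcp proj [255.9 209.3] tip pred [257.8 232.7]
```

View pics/s1.png

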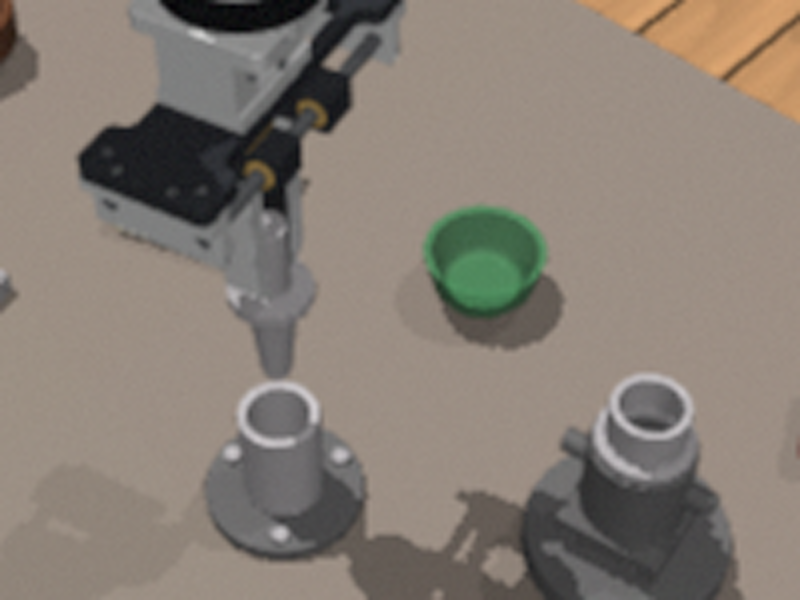

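The nose tip is at (259,232) and the rim at (260,244), so the nose is over the bore within a millimetre. The ring stayed on the body. Lowering.

Emit:
drive_tool:
  plan:
    - [1, 0.0005, 0.001, 0.02, 0]
    - [1, 0, 0, 0.02, 0]
    - [1, 0, 0, 0.02, 0]
    - [1, 0, 0, 0.02, 0]
    - [1, 0, 0, 0.01, 0]
    - [1, 0, 0, 0.006, 0]
    - [1, 0, 0, 0, 0]
    - [1, 0, 0, 0, 0]

```text
time_s: 9.07
eef_pos: [0.4871, -0.0211, 0.1031]
eef_rot: [0.61, 0.793, 0.0, 0.001]
wrist_force: [-0.1, -0.3, -2.4]
gripper_width: 0.0212
finger_force: 30.0
```

Emit:
drive_tool:
  plan:
    - [1, 0, 0, 0.0015, 0]
    - [1, 0, 0, 0.0015, 0]
    - [1, 0, 0, 0.0015, 0]
    - [1, 0, 0, 0, 0]
    - [1, 0, 0, 0, 0]

```text
time_s: 9.48
eef_pos: [0.4862, -0.0208, 0.0976]
eef_rot: [0.609, 0.793, 0.0, 0.0]
wrist_force: [0.6, 0.2, -2.1]
gripper_width: 0.0215
finger_force: 30.0
```

Emit:
drive_tool:
  plan:
    - [1, 0, 0, 0.001, 0]
    - [1, 0, 0, 0.001, 0]
    - [1, 0, 0, 0, 0]
    - [1, 0, 0, 0, 0]

```text
time_s: 9.82
eef_pos: [0.4861, -0.0208, 0.0953]
eef_rot: [0.609, 0.793, -0.0, -0.0]
wrist_force: [-0.5, -0.4, -2.1]
gripper_width: 0.0213
finger_force: 30.0
```

Emit:
drive_tool:
  plan:
    - [1, 0, 0, 0.001, 0]
    - [1, 0, 0, 0, 0]
    - [1, 0, 0, 0, 0]

```text
time_s: 10.07
eef_pos: [0.4863, -0.0208, 0.0949]
eef_rot: [0.609, 0.793, 0.0, 0.0]
wrist_force: [-0.2, -0.1, 1.6]
gripper_width: 0.0215
finger_force: 30.0
```

Contact at TCP z 0.095, as predicted. Release.

Emit:
drive_tool:
  plan:
    - [0.2, 0, 0, 0, 0]
    - [0.2, 0, 0, 0, 0]
    - [0.2, 0, 0, 0, 0]
    - [0.2, 0, 0, 0, 0]
    - [0.2, 0, 0, 0, 0]
    - [0.2, 0, 0, 0, 0]

```text
time_s: 10.57
eef_pos: [0.4862, -0.0208, 0.0945]
eef_rot: [0.609, 0.793, 0.0, 0.0]
wrist_force: [-0.8, -0.7, -0.8]
gripper_width: 0.0379
finger_force: 0.0
```

Emit:
drive_tool:
  plan:
    - [0.2, 0, 0, -0.02, 0]
    - [0.2, 0, 0, -0.03, 0]
    - [0.2, 0, 0, -0.03, 0]
    - [-0.5, 0, 0, -0.02, 0]
    - [-1, 0, 0, 0, 0]
    - [-1, 0, 0, 0, 0]

```text
time_s: 11.07
eef_pos: [0.4868, -0.0209, 0.1953]
eef_rot: [0.609, 0.793, 0.0, 0.001]
wrist_force: [0.4, 0.4, -0.9]
gripper_width: 0.0544
finger_force: 0.0
```

```bash
python3 - <<'E'
from h import *
o=get_obs(); print(np.round(o["eef_pos"],4),np.round(o["eef_rot"],4))
t,s=snapshot("top"),snapshot("side")
save(s,"s2.png",(190,140,390,290),4)
print("seated shank top", np.round(proj(s,(.486,-.021,.133)),1))
for n,p in(("t",t),("s",s)):
  for r in regions_of(p,"ring")[:2]:
    m=r["region"].astype(np.uint8); ys,xs=np.nonzero(m); print(n,round(r["confidence"],2),xs.min(),xs.max(),ys.min(),ys.max(),np.round([xs.mean(),ys.mean()],1))
  print(n,"ring top pred",np.round(proj(p,(.594,-.193,.138)),1))
E
```

```text
[ 0.4868 -0.0209  0.1953] [6.095e-01 7.928e-01 4.000e-04 1.200e-03]
seated shank top [258.3 227.9]
t 0.73 350 374 184 208 [362.  196.5]
t ring top pred [364.7 194.7]
s 0.64 339 364 234 261 [351.6 247.8]
s 0.42 309 355 349 396 [331.8 372.6]
s ring top pred [352.7 241.2]
```

View pics/s2.png

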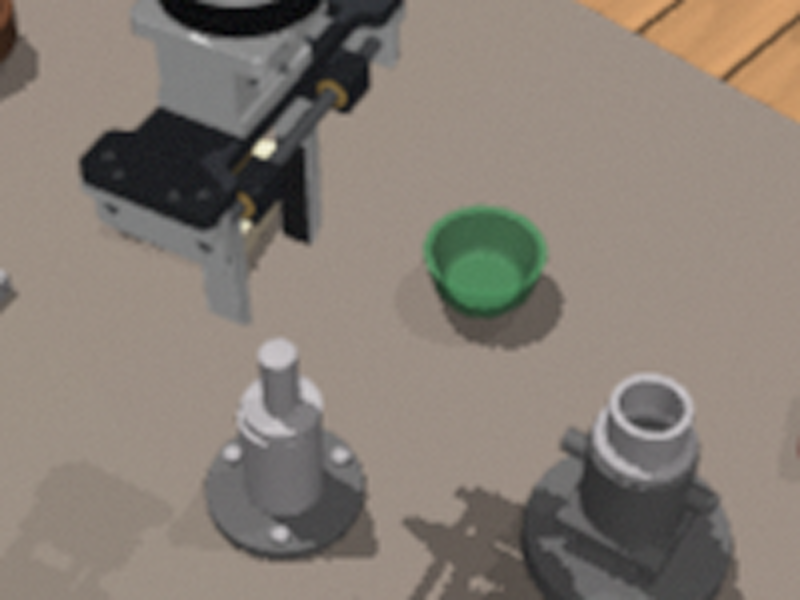

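The plunger is seated: shank top at (260,229), collar on the rim. The ring top is at (353,242) as predicted. Next the ring.

Emit:
drive_tool:
  plan:
    - [-1, -0.0323, 0.0098, 0, 0]
    - [-1, -0.0323, 0.0098, 0, 0]
    - [-1, -0.0323, 0.0098, 0, 0]
    - [-1, -0.0323, 0.0098, 0, 0]
    - [-1, -0.0323, 0.0098, 0, 0]
    - [-1, -0.0323, 0.0098, 0, 0]
    - [-1, 0, 0, 0, 0]
    - [-1, 0, 0, 0.03, 0]
    - [-1, 0, 0, 0.03, 0]
    - [-1, 0, 0, 0.015, 0]
    - [-1, 0, 0, 0.004, 0]
    - [-1, 0, 0, 0, 0]

```text
time_s: 12.27
eef_pos: [0.5912, -0.1918, 0.113]
eef_rot: [0.609, 0.793, -0.0, -0.002]
wrist_force: [-0.2, 0.7, -0.6]
gripper_width: 0.094
finger_force: 0.0
```

Emit:
drive_tool:
  plan:
    - [-1, 0, 0, 0, 0]
    - [-1, 0, 0, 0, 0]

```text
time_s: 12.43
eef_pos: [0.5937, -0.1932, 0.1171]
eef_rot: [0.609, 0.793, 0.0, 0.001]
wrist_force: [-0.2, -0.5, 0.4]
gripper_width: 0.0942
finger_force: 0.0
```

Emit:
drive_tool:
  plan:
    - [1, 0, 0, 0.002, 0]
    - [1, 0, 0, 0, 0]
    - [1, 0, 0, 0, 0]
    - [1, 0, 0, 0, 0]
    - [1, 0, 0, 0, 0]
    - [1, 0, 0, 0, 0]
    - [1, 0, 0, 0, 0]
    - [1, 0, 0, 0, 0]
    - [1, 0, 0, 0, 0]
    - [1, 0, 0, 0, 0]
    - [1, 0, 0, 0, 0]
    - [1, 0, 0, 0, 0]

```text
time_s: 13.43
eef_pos: [0.5929, -0.193, 0.1135]
eef_rot: [0.609, 0.793, 0.0, 0.0]
wrist_force: [1.7, 0.4, -0.5]
gripper_width: 0.043
finger_force: 30.0
```

Emit:
drive_tool:
  plan:
    - [1, 0, 0, -0.005, 0]
    - [1, 0, 0, -0.01, 0]
    - [1, 0, 0, -0.015, 0]
    - [1, 0, 0, -0.02, 0]
    - [1, 0, 0, -0.02, 0]
    - [1, 0, 0, 0, 0]
    - [1, 0, 0, 0, 0]

```text
time_s: 14.02
eef_pos: [0.5935, -0.1933, 0.185]
eef_rot: [0.609, 0.793, 0.0, 0.001]
wrist_force: [-0.4, 0.2, -1.6]
gripper_width: 0.0432
finger_force: 30.0
```

Emit:
drive_tool:
  plan:
    - [1, -0.0104, -0.0364, 0, 0]
    - [1, -0.0104, -0.0364, 0, 0]
    - [1, -0.0104, -0.0364, 0, 0]
    - [1, -0.0104, -0.0364, 0, 0]
    - [1, -0.0104, -0.0364, 0, 0]
    - [1, -0.0104, -0.0364, 0, 0]
    - [1, 0, 0, 0.03, 0]
    - [1, 0, 0, 0.03, 0]
    - [1, 0, 0, 0.02, 0]
    - [1, 0, 0, 0, 0]
    - [1, 0, 0, 0, 0]
    - [1, 0, 0, 0, 0]

```text
time_s: 15.02
eef_pos: [0.3981, -0.3096, 0.1041]
eef_rot: [0.609, 0.793, -0.0, 0.0]
wrist_force: [0.9, -0.4, -2.4]
gripper_width: 0.0426
finger_force: 30.0
```

```bash
python3 - <<'E'
from h import *
o=get_obs(); print(np.round(o["eef_pos"],4),np.round(o["wrist_force"],2),o["finger_force"])
s=snapshot("side")
save(s,"s3.png",(250,270,400,410),4)
e=o["eef_pos"]
print("pin tip",np.round(proj(s,(.3985,-.31,.062)),1),"foot",np.round(proj(s,(.3985,-.31,.012)),1),"ring bottom",np.round(proj(s,(e[0],e[1],e[2]-.0105)),1),"ring top",np.round(proj(s,(e[0],e[1],e[2]+.0235)),1))
E
```

```text
[ 0.3981 -0.3096  0.1041] [ 0.86 -0.37 -2.39] 29.998878445476294
pin tip [334.3 361. ] foot [332.  370.8] ring bottom [335.6 354.3] ring top [337.4 346.5]
```

View pics/s3.png

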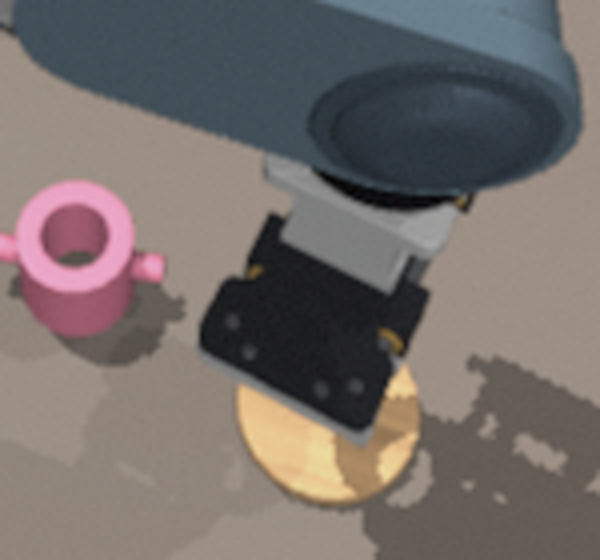

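The gripper hides the pin here. The foot is centred at column 332 as predicted, and the pin fit has 9 mm of play, so I lower gently while watching the force.

Emit:
drive_tool:
  plan:
    - [1, 0, 0, 0.015, 0]
    - [1, 0, 0, 0.012, 0]
    - [1, 0, 0, 0.008, 0]
    - [1, 0, 0, 0.008, 0]
    - [1, 0, 0, 0.008, 0]
    - [1, 0, 0, 0, 0]

```text
time_s: 15.57
eef_pos: [0.397, -0.3084, 0.0508]
eef_rot: [0.609, 0.793, 0.0, -0.001]
wrist_force: [0.8, 0.6, -2.4]
gripper_width: 0.0431
finger_force: 30.0
```

Emit:
drive_tool:
  plan:
    - [1, 0, 0, 0.01, 0]
    - [1, 0, 0, 0.01, 0]
    - [1, 0, 0, 0.005, 0]
    - [1, 0, 0, 0.002, 0]
    - [1, 0, 0, 0, 0]
    - [1, 0, 0, 0, 0]

```text
time_s: 16.07
eef_pos: [0.3978, -0.3095, 0.0255]
eef_rot: [0.609, 0.793, 0.0, 0.0]
wrist_force: [-0.3, -1.0, -0.5]
gripper_width: 0.043
finger_force: 30.0
```

Emit:
drive_tool:
  plan:
    - [1, 0, 0, 0.001, 0]
    - [1, 0, 0, 0.001, 0]
    - [1, 0, 0, 0, 0]
    - [1, 0, 0, 0, 0]

```text
time_s: 16.4
eef_pos: [0.3979, -0.3095, 0.0236]
eef_rot: [0.609, 0.793, -0.0, 0.0]
wrist_force: [0.4, -0.9, -2.0]
gripper_width: 0.0431
finger_force: 30.0
```

Emit:
drive_tool:
  plan:
    - [1, 0, 0, 0.001, 0]
    - [1, 0, 0, 0, 0]
    - [1, 0, 0, 0, 0]

```text
time_s: 16.65
eef_pos: [0.3978, -0.3094, 0.0224]
eef_rot: [0.609, 0.793, -0.0, 0.0]
wrist_force: [-0.5, 0.7, -1.6]
gripper_width: 0.0429
finger_force: 30.0
```

Emit:
drive_tool:
  plan:
    - [1, 0, 0, 0.001, 0]
    - [1, 0, 0, 0, 0]
    - [1, 0, 0, 0, 0]

```text
time_s: 16.9
eef_pos: [0.3979, -0.3095, 0.0215]
eef_rot: [0.609, 0.793, -0.0, 0.0]
wrist_force: [1.3, -0.8, -1.3]
gripper_width: 0.0429
finger_force: 30.0
```

Emit:
drive_tool:
  plan:
    - [1, 0, 0, 0.001, 0]
    - [1, 0, 0, 0, 0]
    - [1, 0, 0, 0, 0]

```text
time_s: 17.15
eef_pos: [0.3979, -0.3095, 0.0214]
eef_rot: [0.609, 0.793, -0.0, -0.0]
wrist_force: [-2.8, 2.9, 7.1]
gripper_width: 0.0428
finger_force: 30.0
```

Emit:
drive_tool:
  plan:
    - [-0.4, 0, 0, 0, 0]
    - [-0.4, 0, 0, 0, 0]
    - [-0.4, 0, 0, 0, 0]
    - [-0.4, 0, 0, 0, 0]
    - [-0.4, 0, 0, 0, 0]
    - [-0.4, 0, 0, 0, 0]

```text
time_s: 17.65
eef_pos: [0.3977, -0.3094, 0.0204]
eef_rot: [0.61, 0.793, 0.0, -0.0]
wrist_force: [0.3, 0.4, -0.4]
gripper_width: 0.0658
finger_force: 0.0
```

Emit:
drive_tool:
  plan:
    - [-0.4, 0, 0, -0.02, 0]
    - [-0.4, 0, 0, -0.03, 0]
    - [-1, 0, 0, -0.04, 0]
    - [-1, 0, 0, -0.04, 0]
    - [-1, 0, 0, -0.02, 0]
    - [-1, 0.0104, 0.03, 0, 0]
    - [-1, 0.0104, 0.03, 0, 0]
    - [-1, 0.0104, 0.03, 0, 0]
    - [-1, 0, 0, 0, 0]
    - [-1, 0, 0, 0, 0]

```text
time_s: 18.48
eef_pos: [0.4773, -0.2553, 0.1703]
eef_rot: [0.608, 0.794, -0.0, -0.0]
wrist_force: [-0.6, -0.2, -0.5]
gripper_width: 0.0941
finger_force: 0.0
```

```bash
python3 - <<'E'
from h import *
o=get_obs(); print(np.round(o["eef_pos"],4),np.round(o["eef_rot"],4))
t,s=snapshot("top"),snapshot("side")
T,S=t["color"],s["color"]
a=cv2.resize(S[330:405,285:385],(400,300),interpolation=cv2.INTER_CUBIC)
b=cv2.resize(S[225:300,300:400],(400,300),interpolation=cv2.INTER_CUBIC)
c=cv2.resize(T[165:240,315:415],(400,300),interpolation=cv2.INTER_CUBIC)
d=cv2.resize(T[250:325,366:466],(400,300),interpolation=cv2.INTER_CUBIC)
cv2.imwrite("pics/m4.png",np.vstack([np.hstack([a,b]),np.hstack([c,d])])[:,:,::-1])
for n,p in(("t",t),("s",s)):
  print(n,"body top pred",np.round(proj(p,(.594,-.193,.104)),1),"ring top",np.round(proj(p,(.3985,-.31,.046)),1))
E
```

```text
[ 0.4773 -0.2553  0.1703] [ 6.084e-01  7.936e-01 -1.000e-04 -2.000e-04]
t body top pred [361.9 197.7] ring top [410.2 287.6]
s body top pred [350.8 250.8] ring top [333.6 364.2]
```

View pics/m4.png

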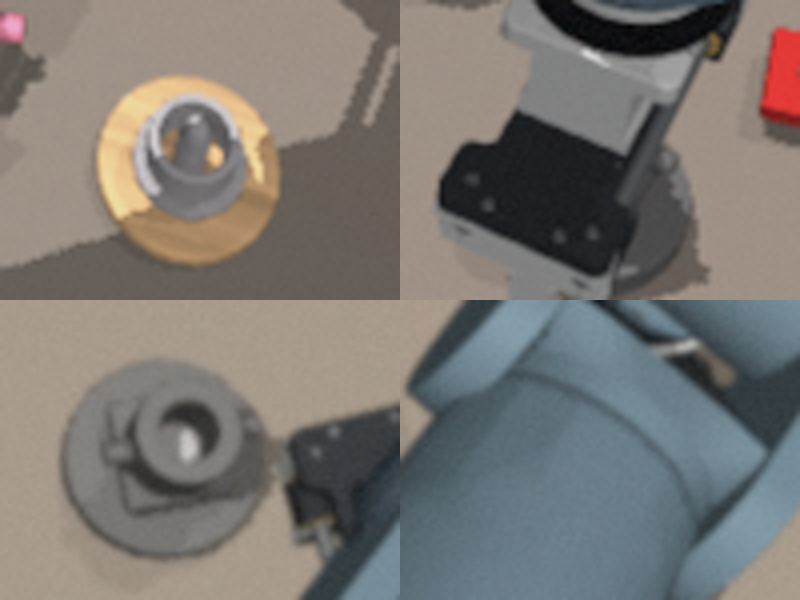

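The ring lies flat round the pin (side, near (333,369)). The body top is centred at (362,198.7) and its lugs run about 10° off the world y axis. Next the mould body, turning the tool to about 11°.

Emit:
drive_tool:
  plan:
    - [-1, 0, 0, 0, 0.07]
    - [-1, 0.0097, 0.0316, 0, 0]
    - [-1, 0.0097, 0.0316, 0, 0]
    - [-1, 0.0097, 0.0316, 0, 0]
    - [-1, 0.0097, 0.0316, 0, 0]
    - [-1, 0, 0, 0, 0]
    - [-1, 0, 0, 0, 0]

```text
time_s: 19.17
eef_pos: [0.5935, -0.1944, 0.17]
eef_rot: [0.637, 0.771, -0.0, -0.0]
wrist_force: [-0.3, -0.0, 0.1]
gripper_width: 0.0943
finger_force: 0.0
```

Emit:
drive_tool:
  plan:
    - [-1, 0, 0, 0.035, 0]
    - [-1, 0, 0, 0.035, 0]
    - [-1, 0, 0, 0.025, 0]
    - [-1, 0, 0, 0.012, 0]
    - [-1, 0, 0, 0, 0]
    - [-1, 0, 0, 0, 0]

```text
time_s: 19.67
eef_pos: [0.5931, -0.1951, 0.064]
eef_rot: [0.637, 0.771, -0.0, 0.0]
wrist_force: [0.1, -0.4, 0.3]
gripper_width: 0.0937
finger_force: 0.0
```

Emit:
drive_tool:
  plan:
    - [1, 0.0015, 0.0005, 0.001, 0]
    - [1, 0, 0, 0, 0]
    - [1, 0, 0, 0, 0]
    - [1, 0, 0, 0, 0]
    - [1, 0, 0, 0, 0]
    - [1, 0, 0, 0, 0]
    - [1, 0, 0, 0, 0]
    - [1, 0, 0, 0, 0]
    - [1, 0, 0, 0, 0]
  force: 50

```text
time_s: 20.42
eef_pos: [0.5937, -0.1927, 0.0629]
eef_rot: [0.637, 0.771, -0.0, -0.0]
wrist_force: [-3.1, 0.5, 5.7]
gripper_width: 0.0579
finger_force: 49.9
```

Emit:
drive_tool:
  plan:
    - [1, 0, 0, -0.005, 0]
    - [1, 0, 0, -0.01, 0]
    - [1, 0, 0, -0.02, 0]
    - [1, 0, 0, -0.03, 0]
    - [1, 0, 0, -0.035, 0]
    - [1, 0, 0, -0.02, 0]
    - [1, 0, 0, 0, 0]
    - [1, 0, 0, 0, 0]

```text
time_s: 21.08
eef_pos: [0.5937, -0.1924, 0.1824]
eef_rot: [0.637, 0.771, 0.0, 0.0]
wrist_force: [-0.3, -0.0, -8.8]
gripper_width: 0.0581
finger_force: 49.9
```

```bash
python3 - <<'E'
from h import *
o=get_obs(); print(np.round(o["eef_pos"],4),np.round(o["wrist_force"],2))
s=snapshot("side"); save(s,"s5.png",(280,180,430,300),4)
E
```

```text
[ 0.5937 -0.1924  0.1824] [-0.31 -0.05 -8.8 ]
```

View pics/s5.png

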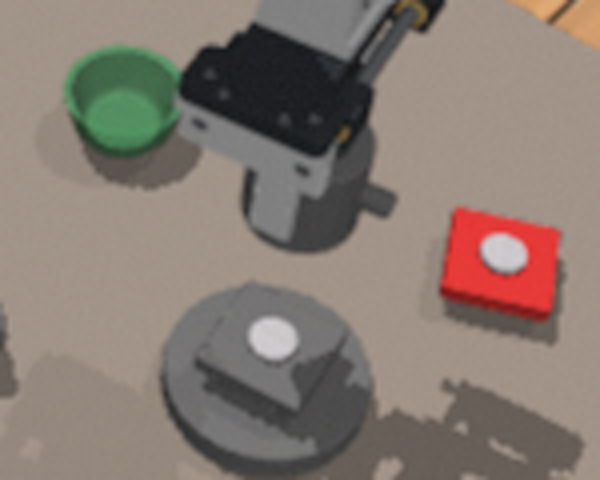

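The body hangs upright in the gripper and the plate stayed put, boss at (348.3,264.5). Carry it to the brick.

Emit:
drive_tool:
  plan:
    - [1, 0.015, 0.004, 0, 0]
    - [1, 0.03, 0.008, 0, 0]
    - [1, 0.036, 0.0096, 0, 0]
    - [1, 0.036, 0.0096, 0, 0]
    - [1, 0.036, 0.0096, 0, 0]
    - [1, 0.036, 0.0096, 0, 0]
    - [1, 0.036, 0.0096, 0, 0]
    - [1, 0.036, 0.0096, 0, 0]
    - [1, 0.036, 0.0096, 0, 0]
    - [1, 0.036, 0.0096, 0, 0]
    - [1, 0.03, 0.008, 0, 0]
    - [1, 0.015, 0.004, 0, 0]

```text
time_s: 22.13
eef_pos: [0.6187, 0.202, 0.1788]
eef_rot: [0.636, 0.772, -0.001, -0.003]
wrist_force: [-0.4, 0.2, -8.5]
gripper_width: 0.0583
finger_force: 49.9
```

Emit:
drive_tool:
  plan:
    - [1, 0, 0, 0, 0]
    - [1, 0, 0, 0.03, 0]
    - [1, 0, 0, 0.03, 0]
    - [1, 0, 0, 0.02, 0]
    - [1, 0, 0, 0.01, 0]
    - [1, 0, 0, 0, 0]
    - [1, 0, 0, 0, 0]

```text
time_s: 22.72
eef_pos: [0.6209, 0.1972, 0.0918]
eef_rot: [0.637, 0.771, -0.001, -0.0]
wrist_force: [0.4, -0.4, -7.7]
gripper_width: 0.0583
finger_force: 49.9
```

```bash
python3 - <<'E'
from h import *
o=get_obs(); print(np.round(o["eef_pos"],4),np.round(o["wrist_force"],2))
s=snapshot("side"); t=snapshot("top"); save(s,"s6.png",(180,110,330,230),4)
P=np.array([atz(s,u,v,.048)[:2]*1000 for u,v in((330,270),(343.75,251.25),(367,263.75),(354.25,281.25))])
print("plate corners",np.round(P),P.mean(0),[np.degrees(np.arctan2(*(P[(i+1)%4]-P[i])[::-1])).round(1) for i in range(4)])
print("boss",atz(s,348.25,264.5,.053)*1000)
for q in("bottom_plate",):
  for r in regions_of(t,q)[:3]:
    m=r["region"].astype(np.uint8); c=max(cv2.findContours(m,0,2)[0],key=cv2.contourArea)
    print(round(r["confidence"],2),cv2.minAreaRect(np.array([atz(t,u,v,.044)[:2]*1000 for u,v in c[:,0]],np.float32)))
B=np.array([proj(s,(.621,.198,.025))]); print("brick top pred",B, "body bottom now",proj(s,(o["eef_pos"][0],o["eef_pos"][1],o["eef_pos"][2]-.015)))
for p in(t,s):
  for r in regions_of(p,"brick")[:1]:
    m=r["region"].astype(np.uint8); c=max(cv2.findContours(m,0,2)[0],key=cv2.contourArea); print(cv2.minAreaRect(np.array([atz(p,u,v,.025)[:2]*1000 for u,v in c[:,0]],np.float32)))
E
```

```text
[0.6209 0.1972 0.0918] [ 0.41 -0.42 -7.68]
plate corners [[ 557. -172.]
 [ 619. -162.]
 [ 628. -222.]
 [ 571. -229.]] [ 593.61808747 -195.98254989] [np.float64(8.8), np.float64(-81.9), np.float64(-173.0), np.float64(103.6)]
boss [ 593.73189244 -193.84695573   53.        ]
0.71 ((746.7039184570312, -243.4211883544922), (64.81765747070312, 67.38981628417969), 25.077774047851562)
0.61 ((596.0636596679688, -192.27720642089844), (65.33525085449219, 66.54324340820312), 9.739715576171875)
brick top pred [[240.42118698 183.27352934]] body bottom now [238.96982044 169.6138338 ]
((622.3113403320312, 188.53005981445312), (110.75682067871094, 89.16796112060547), 17.110055923461914)
((612.9771728515625, 185.1742401123047), (119.32451629638672, 110.4701919555664), 20.341381072998047)
```

View pics/s6.png

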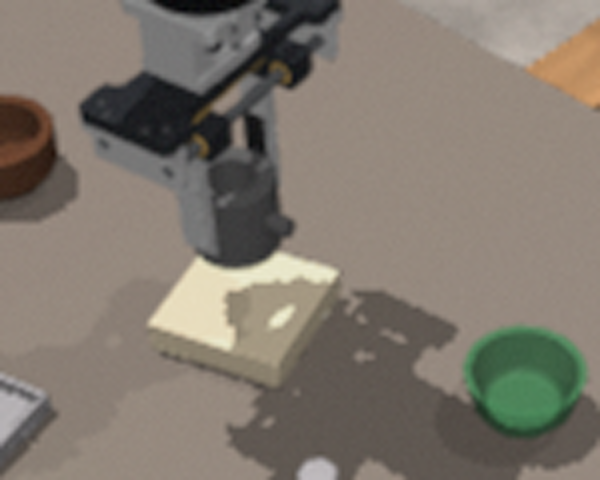

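The brick top is centred near (241,184.5) and the body hangs above it, within about 3 mm. Lowering.

Emit:
drive_tool:
  plan:
    - [1, 0, 0, 0.015, 0]
    - [1, 0, 0, 0.015, 0]
    - [1, 0, 0, 0.012, 0]
    - [1, 0, 0, 0.006, 0]
    - [1, 0, 0, 0, 0]
    - [1, 0, 0, 0.001, 0]
    - [1, 0, 0, 0.001, 0]
    - [1, 0, 0, 0, 0]
    - [1, 0, 0, 0, 0]

```text
time_s: 23.72
eef_pos: [0.6217, 0.1977, 0.0429]
eef_rot: [0.637, 0.771, 0.0, 0.0]
wrist_force: [-0.1, -0.2, -7.3]
gripper_width: 0.0584
finger_force: 49.9
```

Emit:
drive_tool:
  plan:
    - [1, 0, 0, 0.001, 0]
    - [1, 0, 0, 0, 0]
    - [1, 0, 0, 0, 0]

```text
time_s: 23.97
eef_pos: [0.6213, 0.1977, 0.0415]
eef_rot: [0.637, 0.771, 0.0, 0.0]
wrist_force: [-1.0, 0.1, -7.6]
gripper_width: 0.0581
finger_force: 49.9
```

Emit:
drive_tool:
  plan:
    - [1, 0, 0, 0.001, 0]
    - [1, 0, 0, 0, 0]
    - [1, 0, 0, 0, 0]

```text
time_s: 24.22
eef_pos: [0.6212, 0.1977, 0.0403]
eef_rot: [0.637, 0.771, -0.0, -0.0]
wrist_force: [-0.4, -0.3, -8.7]
gripper_width: 0.0585
finger_force: 49.9
```

Emit:
drive_tool:
  plan:
    - [1, 0, 0, 0.001, 0]
    - [1, 0, 0, 0, 0]
    - [1, 0, 0, 0, 0]

```text
time_s: 24.47
eef_pos: [0.6215, 0.1977, 0.0399]
eef_rot: [0.637, 0.771, 0.0, 0.0]
wrist_force: [-1.4, 0.6, -4.6]
gripper_width: 0.058
finger_force: 49.9
```

Touching down; one more small step, then release and rise.

Emit:
drive_tool:
  plan:
    - [1, 0, 0, 0.0007, 0]
    - [1, 0, 0, 0, 0]
    - [1, 0, 0, 0, 0]

```text
time_s: 24.72
eef_pos: [0.6215, 0.1977, 0.0399]
eef_rot: [0.637, 0.771, -0.0, 0.0]
wrist_force: [-4.8, -1.6, 3.8]
gripper_width: 0.0586
finger_force: 49.9
```

Emit:
drive_tool:
  plan:
    - [-1, 0, 0, 0, 0]
    - [-1, 0, 0, 0, 0]
    - [-1, 0, 0, 0, 0]
    - [-1, 0, 0, 0, 0]
    - [-1, 0, 0, 0, 0]
    - [-1, 0, 0, 0, 0]

```text
time_s: 25.22
eef_pos: [0.6216, 0.1977, 0.0388]
eef_rot: [0.637, 0.771, 0.0, 0.0]
wrist_force: [0.2, -0.2, -0.4]
gripper_width: 0.0925
finger_force: 0.0
```

Emit:
drive_tool:
  plan:
    - [-1, 0, 0, -0.02, 0]
    - [-1, 0, 0, -0.03, 0]
    - [-1, 0, 0, -0.04, 0]
    - [-1, 0, 0, -0.04, 0]
    - [-1, 0, 0, -0.01, 0]
    - [-1, 0, 0, 0, 0]

```text
time_s: 25.72
eef_pos: [0.6242, 0.1981, 0.1841]
eef_rot: [0.637, 0.771, 0.003, 0.003]
wrist_force: [0.8, -0.1, 0.5]
gripper_width: 0.0939
finger_force: 0.0
```

Emit:
drive_tool:
  plan:
    - [-1, 0, 0, 0, 0.015]
    - [-1, -0.0345, -0.0086, 0, 0]
    - [-1, -0.0345, -0.0086, 0, 0]
    - [-1, -0.0345, -0.0086, 0, 0]
    - [-1, -0.0345, -0.0086, 0, 0]
    - [-1, -0.0345, -0.0086, 0, 0]
    - [-1, -0.0345, -0.0086, 0, 0]
    - [-1, -0.0345, -0.0086, 0, 0]
    - [-1, -0.0345, -0.0086, 0, 0]
    - [-1, -0.0345, -0.0086, 0, 0]
    - [-1, -0.0345, -0.0086, 0, 0]
    - [-1, -0.0345, -0.0086, 0, 0]

```text
time_s: 26.72
eef_pos: [0.5923, -0.1934, 0.1752]
eef_rot: [0.643, 0.766, -0.001, -0.003]
wrist_force: [0.6, -0.1, 0.4]
gripper_width: 0.0942
finger_force: 0.0
```

Emit:
drive_tool:
  plan:
    - [-1, 0, 0, 0, 0]
    - [-1, 0, 0, 0.035, 0]
    - [-1, 0, 0, 0.035, 0]
    - [-1, 0, 0, 0.03, 0]
    - [-1, 0, 0, 0, 0]
    - [-1, 0, 0, 0, 0]
    - [-1, 0, 0, 0, 0]

```text
time_s: 27.3
eef_pos: [0.5946, -0.1923, 0.0793]
eef_rot: [0.643, 0.766, 0.0, 0.0]
wrist_force: [-0.3, -0.0, 0.2]
gripper_width: 0.094
finger_force: 0.0
```

```bash
python3 - <<'E'
from h import *
s,t=snapshot("side"),snapshot("top"); save(s,"s7.png",(190,110,400,300),3.0)
for q in("bottom_plate","pan","mould_body"):
  for r in regions_of(t,q)[:2]:
    m=r["region"].astype(np.uint8); c=max(cv2.findContours(m,0,2)[0],key=cv2.contourArea)
    z=dict(bottom_plate=.044,pan=.012,mould_body=.081)[q]
    print(q,round(r["confidence"],2),cv2.minAreaRect(np.array([atz(t,u,v,z)[:2]*1000 for u,v in c[:,0]],np.float32)))
print(proj(s,(.621,.198,.081)))
E
```

```text
bottom_plate 0.54 ((763.9082641601562, -259.6578369140625), (53.93663787841797, 24.645658493041992), 43.51310729980469)
pan 0.71 ((387.65087890625, 273.4218444824219), (150.74005126953125, 132.5264892578125), 14.843208312988281)
mould_body 0.94 ((618.9466552734375, 193.1562042236328), (68.41717529296875, 60.28407287597656), 61.91752243041992)
[238.64716364 168.29849378]
```

View pics/s7.png

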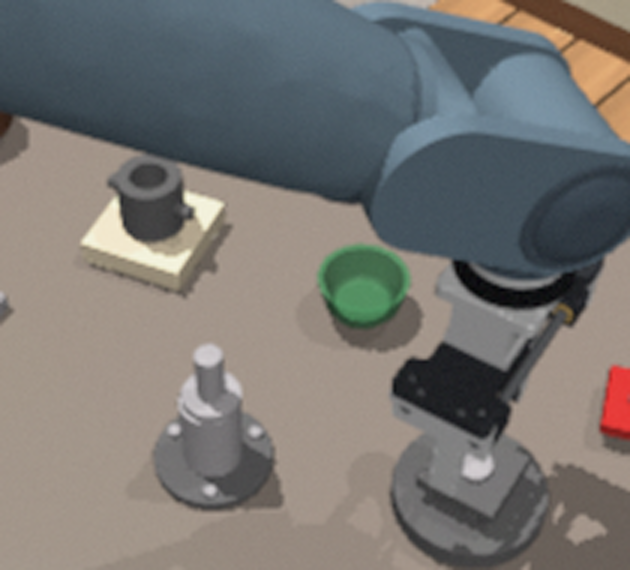

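The body stands upright on the brick (crop (152,200)), the plunger stand and dish are in order, and the open fingers straddle the bottom plate. Grip it.

Emit:
drive_tool:
  plan:
    - [-1, 0, 0, 0.02, 0]
    - [-1, 0, 0, 0.02, 0]
    - [-1, 0, 0, 0.009, 0]
    - [-1, 0, 0, 0, 0]
    - [-1, 0, 0, 0, 0]
    - [-1, 0, 0, 0, 0]
  force: 40

```text
time_s: 28.05
eef_pos: [0.5952, -0.193, 0.0312]
eef_rot: [0.643, 0.766, 0.0, 0.001]
wrist_force: [-0.1, -0.5, -0.1]
gripper_width: 0.0942
finger_force: 0.0
```

Emit:
drive_tool:
  plan:
    - [1, 0, 0, 0, 0]
    - [1, 0, 0, 0, 0]
    - [1, 0, 0, 0, 0]
    - [1, 0, 0, 0, 0]
    - [1, 0, 0, 0, 0]
    - [1, 0, 0, 0, 0]
    - [1, 0, 0, 0, 0]
    - [1, 0, 0, 0, 0]

```text
time_s: 28.72
eef_pos: [0.5941, -0.1926, 0.03]
eef_rot: [0.643, 0.766, -0.0, -0.0]
wrist_force: [-1.7, -0.4, 3.7]
gripper_width: 0.0635
finger_force: 40.0
```

Emit:
drive_tool:
  plan:
    - [1, 0, 0, -0.005, 0]
    - [1, 0, 0, -0.015, 0]
    - [1, 0, 0, -0.03, 0]
    - [1, 0, 0, -0.035, 0]
    - [1, 0, 0, -0.035, 0]
    - [1, 0, 0, -0.03, 0]
    - [1, 0, 0, -0.02, 0]
    - [1, 0, 0, 0, 0]
    - [1, 0, 0, 0, 0]

```text
time_s: 29.47
eef_pos: [0.5943, -0.1924, 0.1995]
eef_rot: [0.643, 0.766, 0.0, 0.0]
wrist_force: [-0.3, 0.5, -5.8]
gripper_width: 0.0636
finger_force: 40.0
```

Emit:
drive_tool:
  plan:
    - [1, 0.012, -0.003, 0, 0]
    - [1, 0.025, -0.006, 0, 0]
    - [1, 0.035, -0.0086, 0, 0]
    - [1, 0.035, -0.0086, 0, 0]
    - [1, 0.035, -0.0086, 0, 0]
    - [1, 0.035, -0.0086, 0, 0]
    - [1, 0.035, -0.0086, 0, 0]
    - [1, 0.035, -0.0086, 0, 0]
    - [1, 0.035, -0.0086, 0, 0]
    - [1, 0.035, -0.0086, 0, 0]
    - [1, 0.035, -0.0086, 0, 0]
    - [1, 0.035, -0.0086, 0, 0]

```text
time_s: 30.47
eef_pos: [0.4299, 0.1736, 0.1966]
eef_rot: [0.643, 0.766, -0.002, -0.002]
wrist_force: [1.3, 0.2, -4.2]
gripper_width: 0.0637
finger_force: 40.0
```

Emit:
drive_tool:
  plan:
    - [1, 0.035, -0.0086, 0, 0]
    - [1, 0.035, -0.0086, 0, 0]
    - [1, 0.025, -0.006, 0, 0]
    - [1, 0.012, -0.003, 0, 0]
    - [1, 0, 0, 0, -0.042]
    - [1, 0, 0, 0, -0.042]
    - [1, 0, 0, 0.03, 0]
    - [1, 0, 0, 0.03, 0]
    - [1, 0, 0, 0.03, 0]
    - [1, 0, 0, 0.02, 0]
    - [1, 0, 0, 0, 0]
    - [1, 0, 0, 0, 0]

```text
time_s: 31.47
eef_pos: [0.386, 0.2721, 0.0871]
eef_rot: [0.61, 0.793, -0.003, -0.002]
wrist_force: [1.4, 0.4, -4.1]
gripper_width: 0.0636
finger_force: 40.0
```

```bash
python3 - <<'E'
from h import *
o=get_obs(); print(np.round(o["eef_pos"],4),np.round(o["eef_rot"],3),np.round(o["wrist_force"],2))
s=snapshot("side"); save(s,"s8.png",(80,120,280,270),4)
e=o["eef_pos"]; print("plate now",np.round(proj(s,(e[0],e[1],e[2]-.008)),1))
c,sn=np.cos(.258),np.sin(.258)
print("pan rim pred",[np.round(proj(s,(.389+c*a-sn*b,.272+sn*a+c*b,.016)),0).tolist() for a,b in((.075,.065),(.075,-.065),(-.075,-.065),(-.075,.065))])
E
```

```text
[0.386  0.2721 0.0871] [ 0.61   0.793 -0.003 -0.002] [ 1.44  0.37 -4.13]
plate now [149.  201.7]
pan rim pred [[156.0, 191.0], [193.0, 208.0], [156.0, 247.0], [117.0, 228.0]]
```

View pics/s8.png

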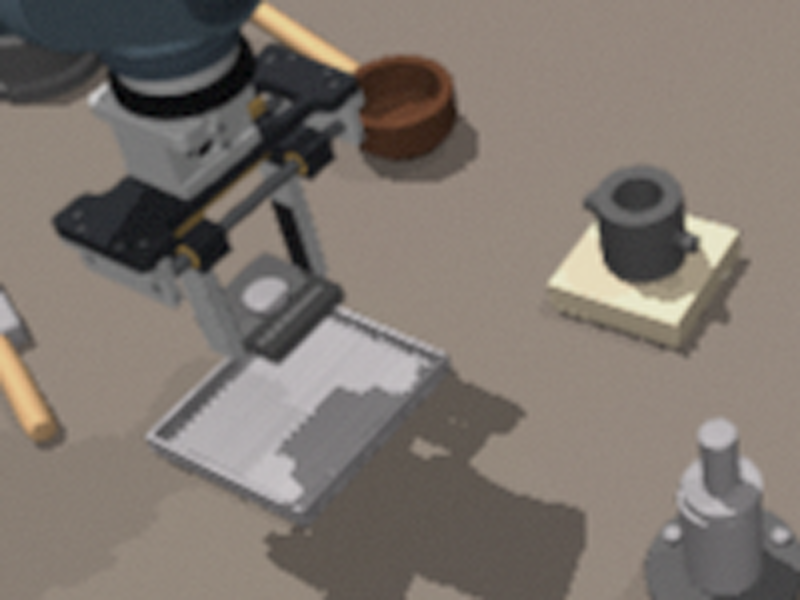

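The plate looks possibly tilted in the grip: boss at (146.5,193), front face about (142–165,190–210). I check it against a projected model.

```bash
python3 - <<'E'
from h import *
o=get_obs(); T=R.from_quat(o["eef_rot"]).as_matrix(); e=np.array(o["eef_pos"]); print(e, o["wrist_force"],o["moment"])
s=snapshot("side"); im=s["color"]
F=np.array([[ .0,0,0]])
def pts(th):
    # plate frame: x=tool x, y=tool y, z=-tool z ; pivot at square mid (0,0,.019), TCP z = origin+.008
    Q=np.array([(a*.032,b*.032,z) for z in(.026,.012) for a,b in((1,1),(1,-1),(-1,-1),(-1,1))]+[(.014*np.cos(k),.014*np.sin(k),.031) for k in np.linspace(0,6.28,13)])-[0,0,.019]
    Q=R.from_euler("y",th).apply(Q)+[0,0,.019-.008]
    return np.array([proj(s,e+T[:,0]*q[0]+T[:,1]*q[1]-T[:,2]*q[2]) for q in Q])
out=[]
for th in(0,.25,-.25,.5):
    c=cv2.resize(im[165:225,110:185],None,fx=5.3,fy=5,interpolation=cv2.INTER_CUBIC).copy()
    p=((pts(th)-[110,165]+.5)*[5.3,5]).astype(np.int32)
    for g in(p[:4],p[4:8],p[8:]): cv2.polylines(c,[g.reshape(-1,1,2)],True,(255,0,0) ,1)
    cv2.putText(c,str(th),(5,20),0,.6,(0,0,255),1); out.append(c)
cv2.imwrite("pics/m9.png",np.vstack([np.hstack(out[:2]),np.hstack(out[2:])])[:,:,::-1])
E
```

```text
[0.38789105 0.27277709 0.08909538] [ 0.57893809  0.25585768 -4.16733337] [-0.0241328   0.00426938 -0.02710557]
```

View pics/m9.png

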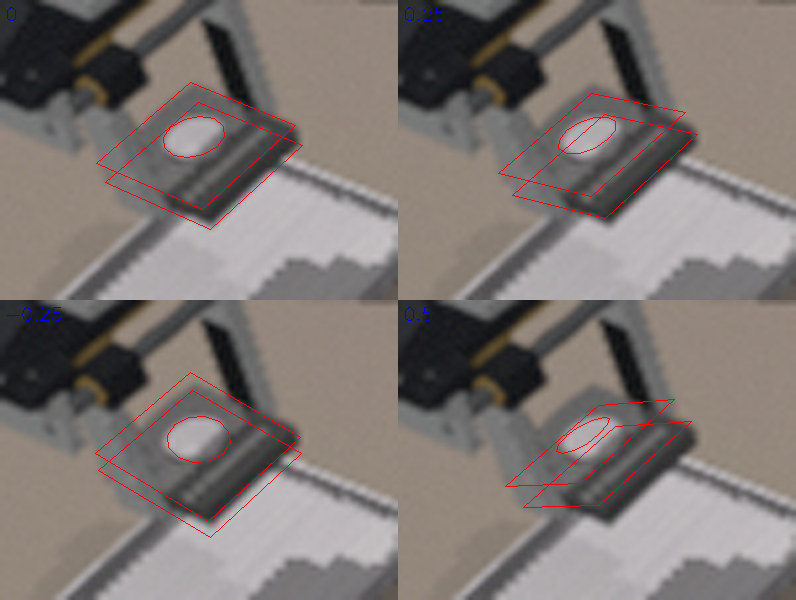

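Model at zero tilt matches boss and top face, so the plate hangs level over the pan. Lowering.

Emit:
drive_tool:
  plan:
    - [1, 0, 0, 0.02, 0]
    - [1, 0, 0, 0.02, 0]
    - [1, 0, 0, 0.02, 0]
    - [1, 0, 0, 0.01, 0]
    - [1, 0, 0, 0.003, 0]
    - [1, 0, 0, 0, 0]
    - [1, 0, 0, 0, 0]

```text
time_s: 32.15
eef_pos: [0.3901, 0.2734, 0.0182]
eef_rot: [0.61, 0.793, 0.001, 0.001]
wrist_force: [-0.1, 0.8, -4.9]
gripper_width: 0.0632
finger_force: 40.0
```

Emit:
drive_tool:
  plan:
    - [1, 0, 0, 0.001, 0]
    - [1, 0, 0, 0, 0]
    - [1, 0, 0, 0, 0]

```text
time_s: 32.4
eef_pos: [0.3895, 0.2731, 0.0166]
eef_rot: [0.61, 0.793, 0.001, 0.0]
wrist_force: [0.8, -0.4, -4.2]
gripper_width: 0.0637
finger_force: 40.0
```

Emit:
drive_tool:
  plan:
    - [1, 0, 0, 0.001, 0]
    - [1, 0, 0, 0, 0]
    - [1, 0, 0, 0, 0]

```text
time_s: 32.65
eef_pos: [0.3889, 0.2728, 0.0148]
eef_rot: [0.61, 0.792, -0.0, -0.0]
wrist_force: [0.4, 0.4, -4.9]
gripper_width: 0.0639
finger_force: 40.0
```

Emit:
drive_tool:
  plan:
    - [1, 0, 0, 0.001, 0]
    - [1, 0, 0, 0, 0]
    - [1, 0, 0, 0, 0]

```text
time_s: 32.9
eef_pos: [0.3888, 0.2728, 0.0136]
eef_rot: [0.61, 0.792, -0.0, -0.0]
wrist_force: [0.0, -0.2, -4.6]
gripper_width: 0.0634
finger_force: 40.0
```

Emit:
drive_tool:
  plan:
    - [1, 0, 0, 0.001, 0]
    - [1, 0, 0, 0, 0]
    - [1, 0, 0, 0, 0]

```text
time_s: 33.15
eef_pos: [0.3888, 0.2728, 0.0126]
eef_rot: [0.61, 0.793, -0.0, -0.0]
wrist_force: [-0.3, -0.3, -5.1]
gripper_width: 0.0635
finger_force: 40.0
```

Emit:
drive_tool:
  plan:
    - [1, 0, 0, 0.001, 0]
    - [1, 0, 0, 0, 0]
    - [1, 0, 0, 0, 0]

```text
time_s: 33.4
eef_pos: [0.3891, 0.273, 0.012]
eef_rot: [0.61, 0.792, 0.0, 0.0]
wrist_force: [-0.7, -0.8, -2.0]
gripper_width: 0.0637
finger_force: 40.0
```

Emit:
drive_tool:
  plan:
    - [1, 0, 0, 0.001, 0]
    - [1, 0, 0, 0, 0]
    - [1, 0, 0, 0, 0]

```text
time_s: 33.65
eef_pos: [0.3891, 0.273, 0.0119]
eef_rot: [0.61, 0.793, -0.0, -0.0]
wrist_force: [-4.4, -2.7, 7.3]
gripper_width: 0.0634
finger_force: 40.0
```

Emit:
drive_tool:
  plan:
    - [-0.65, 0, 0, 0, 0]
    - [-0.65, 0, 0, 0, 0]
    - [-0.65, 0, 0, 0, 0]
    - [-0.65, 0, 0, 0, 0]
    - [-0.65, 0, 0, 0, 0]
    - [-0.65, 0, 0, 0, 0]

```text
time_s: 34.15
eef_pos: [0.389, 0.2729, 0.0107]
eef_rot: [0.61, 0.792, 0.0, 0.0]
wrist_force: [0.5, -0.7, 0.7]
gripper_width: 0.0774
finger_force: 0.0
```

Emit:
drive_tool:
  plan:
    - [-0.65, 0, 0, -0.015, 0]
    - [-0.65, 0, 0, -0.03, 0]
    - [-0.65, 0, 0, -0.04, 0]
    - [-0.65, 0, 0, -0.04, 0]
    - [-0.65, 0, 0, -0.04, 0]
    - [-0.65, 0, 0, 0, 0]
    - [-0.65, 0, 0, 0, 0]
    - [-0.65, 0, 0, 0, 0]

```text
time_s: 34.82
eef_pos: [0.3885, 0.2727, 0.1751]
eef_rot: [0.61, 0.793, -0.0, -0.0]
wrist_force: [0.3, 0.5, -0.4]
gripper_width: 0.0777
finger_force: 0.0
```

```bash
python3 - <<'E'
from h import *
o=get_obs(); print(np.round(o["eef_pos"],3),np.round(o["wrist_force"],2),o["gripper_width"])
s=snapshot("side"); save(s,"s10.png",(80,100,420,420),2.3) if 0 else save(s,"s10.png",(80,120,400,400),2.1)
E
```

```text
[0.388 0.273 0.175] [ 0.33  0.45 -0.39] 0.07766008399386079
```

View pics/s10.png

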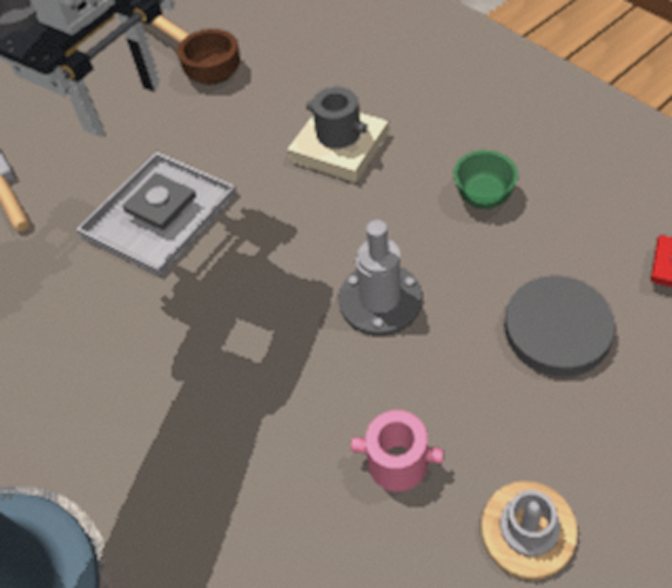

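All four parts are in place: plate in the pan at crop (160,200), body on the brick at (337,117), plunger in the tube at (378,260) and ring round the post at (530,522). The dish is undisturbed and the gripper is clear, so I hand in.

```bash
python3 -c "
from workcell import *
print(close_job())"
```

```text
the job is handed in; nothing more can be done
None
```

The mould is stripped and the job handed in: in the last picture the plunger hangs in the tube stand, the ring lies round the post, the mould body stands on the firebrick and the bottom plate stands in the pan, with the dish undisturbed; no verdict was returned.

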